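Fit the seat ring and press the resin flask into its sprung cradle

ROBOT

A 6-joint arm with a two-finger parallel gripper is mounted at the origin on the work surface. World frame = base frame: x ahead of the robot, y to its left, z up, the work surface at z = 0. Lengths are in m, angles in rad, forces in N, time in s.
With the tool pointing down it reaches from about 0.4 to 0.825 m from the base axis. Payload 7 kg.
Tool frame: the origin (TCP) lies midway between the tips of the shut fingers; the grasp point (between the pads) lies 19 mm behind it; z points along the fingers, y is the direction in which the jaws open and shut (so a half turn about z gives the same grasp; the last joint's range is limited). The gripper opens to 85 mm and grips with 20 to 120 N. Pads are 22 mm wide; open, the fingers measure 114 mm over their backs; the gripper's body (76 mm by 85 mm) begins 54 mm behind the grasp point. The pads swing forward as they close: fully open they stand 13 mm farther back than shut.
Start: joints at [1.508, 0.359, 0.012, 0, -1.224, -0.288], TCP at [0.232, 0.634, 0.231] pointing down, gripper open.
Joint ranges: [-3.07, 3.07], [-1.43, 2.12], [-1.02, 1.25], [-3.03, 1.67], [-3.05, -0], [-3.03, 3.03]. Speed limits (rad/s): [2.39, 2.39, 3.01, 3.14, 3.14, 3.14].

INTERFACE

Orientations are given as a rotation vector (axis times angle).
In Python, from bench import ctrl, vision gives the robot as it stands.
- The arm moves only by the tool play_rows, never from a script. Its argument "increments" is a list that holds one entry, the list of rows, each a list of 7 numbers: the opening, from -1 (shut) to 1 (fully open), so that 0 is half open, then the shift along the tool's x, y, z normalised to -1 to 1, where 1 is 0.25 m, then the turn, a rotation vector about the tool's x, y, z normalised to -1 to 1, where 1 is pi/2 rad. A call has 1 to 12 rows; each row is the pose to reach, as a shift and turn from the pose commanded when the call began, along the tool's axes at that moment; what a row does not reach only later rows make up. A row lasts 1/8 s, in which the tool goes at most 62.5 mm and 10.7 degrees, less where a joint would pass 70% of its speed; a pose out of reach is approached as far as the arm can. A call with a number of a shift or a turn outside -1 to 1 is refused whole. A call with a gripper value outside its range is refused whole. The fingers move at their own pace and stop on an object; "grip_force" is the grip in N (left out, the last holds). Time passes only in rows, so rows that repeat a pose let the fingers close. It gives the time, the measured TCP pose, the force and the opening at its end, in the units of the state.
- ctrl.read_state(): the state, without advancing time (a new reading comes with each control period).
- vision.grab_frame(name): name is "scene" or "side" or "wrist"; returns (picture, depth): 400x640x3 uint8, red, green, blue; 400x640 float32, m along the optical axis (not along the pixel's ray), 0 where there is no reading.
- vision.camera_info(name): a dict with "camera_matrix" (3x3 intrinsics, pixels), "eye" and "orientation" of the camera in the world; the wrist camera has in their place "T_tool_cam" (4x4, takes a point from camera to tool coordinates, whose origin is the TCP and whose axes are the flange's). Camera axes: x right, y up, looking along -z (the intrinsics and any distortion apply to the point x, -y, -z); pixel columns grow to the right and rows downward; lengths in m; the calibration is good to about 2 mm. The wrist camera is an equidistant fisheye: a pixel r from the principal point sees the ray r / f radians off the axis. A picture is of the moment at which its call begins: read the wrist's pose just before it. camera_info takes no time and is no camera call.
- ctrl.hand_in(): hands the job in, once; it reports no verdict.
The state is a dict: "time_s": time; "joints": joint angles; "dq": joint speeds; "joint_efforts": joint torques, N m; "eef_pos": TCP position; "tool_rot": TCP orientation; "contact_force": force on the tool from outside, world axes, zero at the start; "wrist_torque": the same for the moment, N m; "gripper_width": finger opening in m.
Only numpy, scipy, OpenCV 4.12 (cv2) and the standard library are available. Lean on these libraries where they do the work, as an engineer would, in place of code of your own. Each camera call takes 0.05 s, during which the arm holds its last target. There are 200 camera calls.

TASK

Of the two black printed rings lying on the bench, take the one whose bore fits over the spigot of the sprung stand, slide it fully down flat onto the stand's plate and let go of it; the other ring is left lying on the bench, away from the stand. Then lift the round flask out of its cork ring, seat it upright in the fitted ring, press it down until the spring is compressed to the bottom or nearly so, and finish like that, still holding the flask pressed down. Do not push the other things on the bench about.

Things in the scene. Friction and masses are not known exactly. Their poses are not given: they have to be found in the camera images.
- stand: fixed foot of the sprung stand: black square plate 110 x 110 mm, 12 mm thick, with a black round boss (diameter 60 mm, top at 30 mm) under the carrier. Origin: centre of its underside, on the bench; z up. It may stand left or centre, turned about z.
- seat (a point): centre of the upper face of the stand's sprung aluminium plate (diameter 68 mm), on which the seat ring comes to lie; it rides down with the plate. 58 mm above the bench when the spring is free. From it rises the round spigot, diameter 39 mm for 9 mm, then tapering to 24 mm at its top, 16 mm above the plate.
- carrier (a joint): downward travel of the sprung plate in m: 0 free, 0.018 at the bottom stop. The load on the plate needed to press it is about 6 N to start and 15 N at the stop (500 N/m); the weight of a ring and the flask alone (about 3 N, 4 N at most) hardly moves it.
- wide_ring: the ring that fits: black printed ring, outside diameter 58 mm, bore 43 mm, height 28 mm, 50 g, lying flat. Origin: centre of its underside; z along its axis.
- narrow_ring: the ring that does not fit: same outside (58 mm diameter, 28 mm high) but bore 27 mm, so a thicker wall; it would stick on the spigot's taper. Origin: centre of its underside; z along its axis. The two rings swap places from start to start.
- cork_ring: fixed cork ring in which the flask stands, outside diameter 92 mm, inside 48 mm, 20 mm high. Origin: centre of its underside, on the bench.
- flask: closed amber flask, about 0.28 kg, standing upright in the cork ring with its lowest point 11 mm above the bench. Ball-shaped body of diameter 74 mm, straight neck of diameter 24 mm from 73 to 122 mm above its lowest point, black cap of diameter 30 mm from 122 to 130 mm. Origin: the lowest point of the ball; z up along the neck. Seated in the fitted ring its lowest point is 21 mm above the plate (7 mm below the ring's top).
- gear: bystander: small white printed gear, diameter 44 mm, 20 mm high, loose. Origin: centre of its underside.
- bracket: bystander: white printed angle bracket, 50 x 40 x 40 mm, loose. Origin: centre of its underside.
- jar: bystander: small clear jar with grey lid, diameter 48 mm, 60 mm high, loose. Origin: centre of its underside.
- screwdriver: bystander: screwdriver 170 mm long lying on the bench. Origin: on its underside near its middle.
- scraper: bystander: print scraper 200 mm long lying on the bench. Origin: on its underside near its middle.
Things that resemble listed ones, but are neither listed nor needed, are in the scene too. Leave any green or purple look-alike of the wide_ring alone.

How it is judged:
By the outcome, as a careful person would: the job done as asked, in the order asked, and still so for the second after the job is handed in, while the arm keeps its last pose, push and grip.
It also fails if it takes over 48 s, if anything falls off the work surface, if the arm or the gripper's body presses on something with over 40 N, if the wrist force passes 120 N, or if a joint passes its speed limit or range.

## Working session

There is one attempt and no reset: what is moved stays moved. The work goes in short steps, Python scripts to look and compute and a tool call to move; the robot and the scene stay as the last step left them, time stands still between calls to the robot, and variables do not carry over. Pictures are saved under pics/ and viewed, about 8 in all and at most 12, crops included, and the job is handed in when it is done.

Besides the shell and the picture viewer there is one more tool, called after "Emit:" as name(argument=value, ...), one argument or row to a line, values as JSON. play_rows: Moves the arm, as the interface text tells. Scaled input: -1 to 1 covers 0.25 m each way for a shift and pi/2 rad each way for a turn. Its arguments: {"type":"object","properties":{"increments":{"type":"array","items":{"type":"array","items":{"type":"array","items":{"type":"number"}}}},"grip_force":{"type":"number"}},"required":["increments"]}

```bash
mkdir -p pics; ls; cat > h.py <<'E'
from bench import ctrl, vision
import numpy as np, cv2
from scipy.spatial.transform import Rotation as R
def grab(n):
    s=ctrl.read_state(); p,d=vision.grab_frame(n); np.savez(f'{n}.npz',p=p,d=d,pos=s['eef_pos'],rot=s['tool_rot']); return p,d
def save(n,img): cv2.imwrite(f'pics/{n}.png',cv2.cvtColor(img,cv2.COLOR_RGB2BGR))
def pose(n):
    i=vision.camera_info(n); o=np.array(i['orientation'],float)
    M=R.from_rotvec(o).as_matrix() if o.size==3 else o.reshape(3,3)
    return np.array(i['camera_matrix']),np.array(i['eye']),M,i
E
python3 - <<'E'
from h import *
for n in('scene','side','wrist'):
    print(vision.camera_info(n))
a=[grab(n)[0] for n in('scene','side','wrist')]
save('scene0',cv2.resize(a[0],(800,500)))
save('side_wrist0',np.vstack([cv2.resize(x,(480,300)) for x in a[1:]]))
print(ctrl.read_state())
E
```

```text
pics
{'camera_matrix': array([[494.89576779,   0.        , 320.52767248],
       [  0.        , 494.89576779, 198.84461023],
       [  0.        ,   0.        ,   1.        ]]), 'eye': array([ 1.32545453, -0.30185501,  0.91188602]), 'orientation': array([0.65028972, 0.45789058, 1.20981602])}
{'camera_matrix': array([[485.37626062,   0.        , 320.045027  ],
       [  0.        , 485.37626062, 193.28472374],
       [  0.        ,   0.        ,   1.        ]]), 'eye': array([ 0.2573893 , -0.65625025,  0.87720569]), 'orientation': array([ 0.69154704, -0.17420782, -0.52322166])}
{'camera_matrix': array([[309.70691629,   0.        , 319.80278539],
       [  0.        , 309.70691629, 196.15500655],
       [  0.        ,   0.        ,   1.        ]]), 'T_tool_cam': array([[ 5.94410730e-04,  9.56038105e-01,  2.93241860e-01,
         7.52465735e-02],
       [ 9.99999820e-01, -5.90758641e-04, -1.01018497e-04,
         9.58016509e-04],
       [ 7.66576309e-05,  2.93241868e-01, -9.56038284e-01,
        -1.41213820e-01],
       [ 0.00000000e+00,  0.00000000e+00,  0.00000000e+00,
         1.00000000e+00]])}
{'time_s': 0.15, 'joints': array([ 1.50808760e+00,  3.59224559e-01,  1.12877164e-02, -2.23459428e-04,
       -1.22406258e+00, -2.88101399e-01]), 'dq': array([-1.41260724e-05, -4.51259055e-03,  2.54960988e-03,  1.30208884e-03,
        1.00969041e-04, -1.70306072e-03]), 'joint_efforts': array([ 5.42918474e-05, -5.83876991e+01,  2.93651122e+01,  6.94049343e+00,
       -4.27832725e-03, -3.16518054e-06]), 'eef_pos': array([0.23188114, 0.63356188, 0.23059109]), 'tool_rot': array([ 3.09216661e+00, -5.48134777e-01, -1.15385085e-04]), 'contact_force': array([ 0.12783416, -0.40232907,  0.41945327]), 'wrist_torque': array([-0.0244337 ,  0.0234326 ,  0.02181649]), 'gripper_width': 0.08579884727290492}
```

View pics/scene0.png

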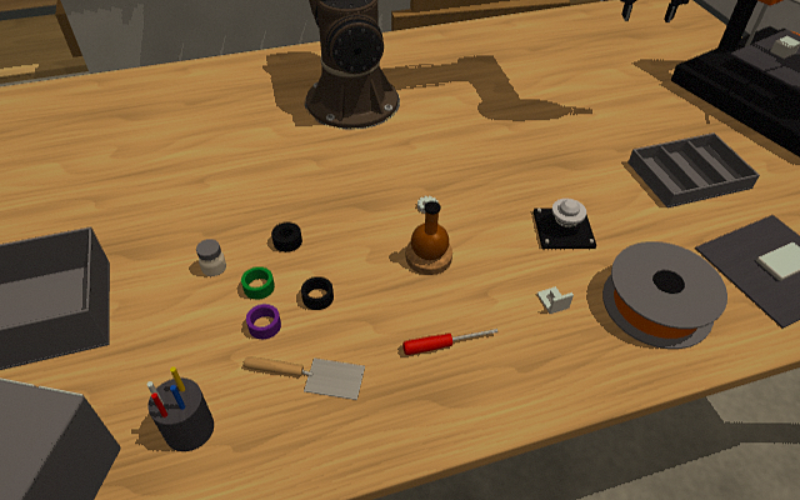

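View pics/side_wrist0.png

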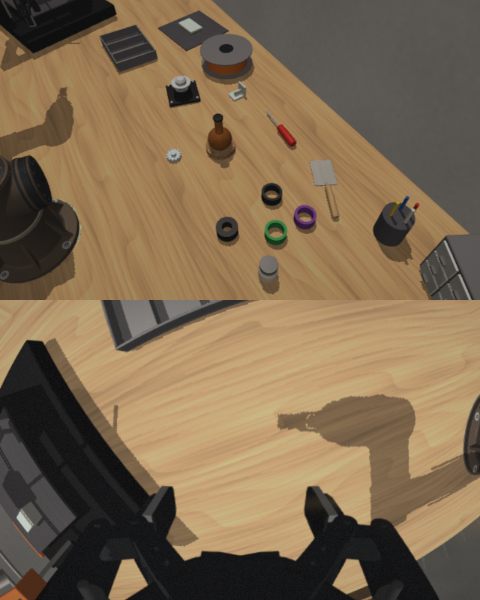

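The scene shows the thin-walled (wide) black ring at (317,293) and the thick-walled one at (287,237). The flask is at (430,240), the stand at (566,225), and the green and purple rings are at (258,282) and (263,321). Next I'll measure from the depth images.

```bash
cat >> h.py <<'E'
def cloud(n):
    f=np.load(f'{n}.npz'); K,e,M,_=pose(n); d=f['d']; v,u=np.mgrid[:400,:640]
    P=np.stack([(u-K[0,2])/K[0,0]*d,-(v-K[1,2])/K[1,1]*d,-d],-1)@M.T+e
    P[d==0]=np.nan; return P,f['p']
def circ(q):
    from scipy.optimize import least_squares
    r=least_squares(lambda c:np.hypot(*(q-c[:2]).T)-c[2],[*q.mean(0),.03],loss='soft_l1',f_scale=.002); return r.x
E
python3 - <<'E'
from h import *
np.set_printoptions(precision=4,suppress=True)
P,_=cloud('scene')
# coarse from scene pixels
pts={'wide':(317,280),'narrow':(287,226),'green':(258,269),'purple':(263,308),'flaskcap':(432,207),'jar':(209,246),'gear':(427,204),'stand':(569,205),'bracket':(554,300),'corkfront':(430,268)}
for k,(u,v) in pts.items():
    print(k,P[int(v*.8),int(u*.8)])
C={n:cloud(n)[0].reshape(-1,3) for n in('scene','side')}
def sel(n,c,r,z0,z1):
    q=C[n]; m=(np.hypot(q[:,0]-c[0],q[:,1]-c[1])<r)&(q[:,2]>z0)&(q[:,2]<z1); return q[m]
for k,z0,z1 in(('wide',.024,.033),('narrow',.024,.033),('flaskcap',.136,.146),('stand',.055,.061),('stand',.066,.08)):
    u,v=pts[k]; c=P[int(v*.8),int(u*.8)]
    for n in C:
        q=sel(n,c,.055,z0,z1)
        lo,hi=q[:,:2].min(0),q[:,:2].max(0)
        print(k,n,len(q),'mid',(lo+hi)/2,'ext',hi-lo,'zmed',np.median(q[:,2]))
for n in C:
    q=C[n]; print(n,'bench z', np.nanmedian(q[(abs(q[:,0]-.5)<.2)&(abs(q[:,1])<.25)&(abs(q[:,2])<.01)][:,2]))
E
```

```text
wide [ 0.5801 -0.2179  0.0245]
narrow [ 0.4258 -0.2454  0.0285]
green [ 0.5252 -0.3178  0.0287]
purple [ 0.6158 -0.323   0.0253]
flaskcap [0.5684 0.0064 0.1418]
jar [ 0.4688 -0.3954  0.0599]
gear [ 0.5609 -0.0006  0.1431]
stand [0.5767 0.2957 0.0749]
bracket [0.7612 0.1762 0.041 ]
corkfront [ 0.6056 -0.0024  0.0167]
wide scene 227 mid [ 0.6028 -0.2221] ext [0.0604 0.0569] zmed 0.028441016997211133
wide side 282 mid [ 0.6037 -0.2199] ext [0.0577 0.0592] zmed 0.0283142534305304
narrow scene 285 mid [ 0.4439 -0.2504] ext [0.0604 0.0566] zmed 0.028454067992582877
narrow side 540 mid [ 0.4451 -0.2481] ext [0.0566 0.058 ] zmed 0.02820069370016487
flaskcap scene 106 mid [0.5676 0.0076] ext [0.0291 0.0272] zmed 0.14099734296814337
flaskcap side 119 mid [0.5679 0.0084] ext [0.0283 0.0306] zmed 0.14109645695922912
stand scene 239 mid [0.5734 0.3011] ext [0.0689 0.0676] zmed 0.05855696868470173
stand side 211 mid [0.5764 0.3019] ext [0.0677 0.0704] zmed 0.058554757375328004
stand scene 136 mid [0.5737 0.2996] ext [0.0418 0.0362] zmed 0.07293734895350051
stand side 122 mid [0.5761 0.3005] ext [0.0379 0.0367] zmed 0.07228657595238164
scene bench z 0.0009737250691176369
side bench z 0.0005312757986546401
```

Emit:
play_rows(
  increments=[
    [[1,0.95,1,0,0,0,0.777],[1,0.95,1,0,0,0,0.777],[1,0.95,1,0,0,0,0.777],[1,0.95,1,0,0,0,0.777],[1,0.95,1,0,0,0,0.777],[1,0.95,1,0,0,0,0.777],[1,0.95,1,0,0,0,0.777],[1,0.95,1,0,0,0,0.777]],
  ],
)

```text
time_s: 1.15
eef_pos: [0.3692, 0.317, 0.2314]
tool_rot: [-2.221, 2.222, 0.0]
contact_force: [0.1, -0.4, -0.7]
gripper_width: 0.0854
```

```bash
cat >> h.py <<'E'
def go(x,y,z,psi=-np.pi/2):
    """print scaled shift/turn to a tool-down pose"""
    s=ctrl.read_state(); M=R.from_rotvec(s['tool_rot']).as_matrix()
    T=np.array([[np.cos(psi),np.sin(psi),0],[np.sin(psi),-np.cos(psi),0],[0,0,-1.]])
    np.set_printoptions(precision=4,suppress=True)
    print('t',s['time_s'],'at',s['eef_pos'],'w',s['gripper_width'],'F',s['contact_force'])
    print('shift',M.T@(np.array([x,y,z])-s['eef_pos'])/.25,'turn',R.from_matrix(M.T@T).as_rotvec()/(np.pi/2))
E
python3 - <<'E'
from h import *
go(.6033,-.221,.12)
P,_=cloud('side')
q=P.reshape(-1,3); m=(np.hypot(q[:,0]-.575,q[:,1]-.3)<.16)&(np.hypot(q[:,0]-.575,q[:,1]-.3)>.085)&(q[:,2]>.01)
print(q[m].min(0),q[m].max(0)); m&=q[:,1]>.2
i=np.argmin(np.hypot(q[m][:,0]-.575,q[m][:,1]-.3)); print('nearest',q[m][i])
E
```

```text
t 1.15 at [0.3692 0.317  0.2314] w 0.08538172182840491 F [ 0.1242 -0.4484 -0.7156]
shift [ 2.1516 -0.9377  0.445 ] turn [-0.      0.0002 -0.0004]
[0.7015 0.3037 0.0103] [0.7345 0.3913 0.0715]
nearest [0.7029 0.354  0.0654]
```

Emit:
play_rows(
  increments=[
    [[1,1,-0.45,0,0,0,0],[1,1,-0.45,0,0,0,0],[1,1,-0.45,0,0,0,0],[1,1,-0.45,0,0,0,0],[1,1,-0.45,0,0,0,0]],
  ],
)

```text
time_s: 1.78
eef_pos: [0.4821, 0.0653, 0.2311]
tool_rot: [2.222, -2.22, -0.0]
contact_force: [0.7, 0.1, -0.3]
gripper_width: 0.0856
```

Emit:
play_rows(
  increments=[
    [[1,1,-0.488,0,0,0,0],[1,1,-0.488,0,0,0,0],[1,1,-0.488,0.1,0,0,0],[1,1,-0.488,0.2,0,0,0],[1,1,-0.488,0.3,0,0,0],[1,1,-0.488,0.3,0,0,0]],
  ],
)

```text
time_s: 2.52
eef_pos: [0.6018, -0.1841, 0.1514]
tool_rot: [2.217, -2.219, -0.009]
contact_force: [-0.4, 0.0, -0.2]
gripper_width: 0.0853
```

```bash
python3 - <<'E'
from h import *
go(.6033,-.221,.12)
p,d=grab('wrist'); save('wrist1',p)
E
```

```text
t 2.525 at [ 0.6018 -0.1841  0.1514] w 0.085284840885768 F [-0.3666  0.0126 -0.2173]
shift [ 0.1477 -0.0073  0.1253] turn [ 0.005   0.0004 -0.0005]
```

View pics/wrist1.png

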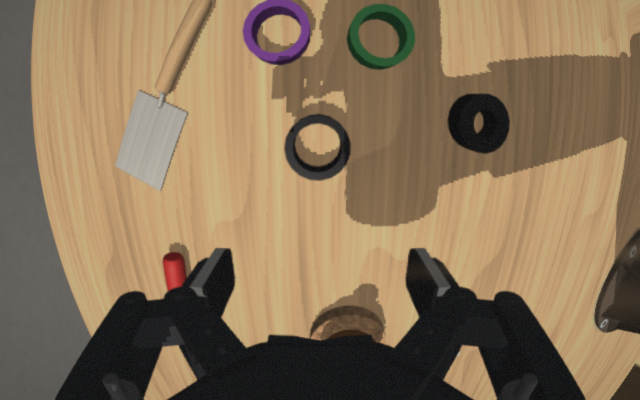

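The wrist view confirms it. The wide ring is at (318,147), nearly centred between the fingers, and the thick-walled narrow ring is at (478,123). I'll cross-check the position from wrist depth.

```bash
cat >> h.py <<'E'
def wcloud():
    f=np.load('wrist.npz'); i=vision.camera_info('wrist'); K=np.array(i['camera_matrix']); T=np.array(i['T_tool_cam'])
    v,u=np.mgrid[:400,:640]; a=(u-K[0,2])/K[0,0]; b=(v-K[1,2])/K[1,1]; t=np.hypot(a,b)+1e-9; d=f['d'].astype(float)
    P=np.stack([a/t*np.tan(t)*d,-b/t*np.tan(t)*d,-d],-1)@T[:3,:3].T+T[:3,3]
    P=P@R.from_rotvec(f['rot']).as_matrix().T+f['pos']; P[f['d']==0]=np.nan; return P
E
python3 - <<'E'
from h import *
q=wcloud()[90:200,270:370].reshape(-1,3); q=q[(q[:,2]>.022)&(q[:,2]<.036)]
lo,hi=q.min(0),q.max(0); print((lo+hi)/2,hi-lo,np.median(q[:,2]))
go(.603,-.221,0)
E
```

```text
[ 0.60362897 -0.22176567  0.02547898] [0.05664383 0.05733917 0.00674421] 0.026590740814228277
t 2.575 at [ 0.6026 -0.1832  0.1537] w 0.08560113558839672 F [0.2678 0.5706 0.0844]
shift [ 0.1512 -0.0045  0.6149] turn [0.003  0.     0.0001]
```

Emit:
play_rows(
  increments=[
    [[1,0.152,-0.005,0.1,0,0,0],[1,0.152,-0.005,0.3,0,0,0],[1,0.152,-0.005,0.45,0,0,0],[1,0.152,-0.005,0.55,0,0,0],[1,0.152,-0.005,0.6,0,0,0],[1,0.152,-0.005,0.605,0,0,0],[1,0.152,-0.005,0.605,0,0,0]],
  ],
)

```text
time_s: 3.45
eef_pos: [0.6057, -0.2204, 0.0065]
tool_rot: [-2.221, 2.22, -0.003]
contact_force: [0.8, 1.2, 0.6]
gripper_width: 0.0852
```

Emit:
play_rows(
  increments=[
    [[0.5,0,0,0,0,0,0],[0,0,0,0,0,0,0],[0,0,0,0,0,0,0],[0,0,0,0,0,0,0],[0,0,0,0,0,0,0]],
  ],
  grip_force=30,
)

```text
time_s: 4.08
eef_pos: [0.6052, -0.2207, 0.0064]
tool_rot: [-2.22, 2.221, -0.002]
contact_force: [-2.8, 2.3, 6.9]
gripper_width: 0.0575
```

Emit:
play_rows(
  increments=[
    [[0,0,0,-0.05,0,0,0],[0,0,0,-0.2,0,0,0],[0,0,0,-0.45,0,0,0],[0,-0.1,0,-0.7,0,0,0],[0,-0.35,0.02,-0.86,0,0,0],[0,-0.6,0.05,-0.86,0,0,0],[0,-0.85,0.08,-0.86,0,0,0],[0,-1,0.1,-0.86,0,0,0],[0,-1,0.1,-0.86,0,0,0]],
  ],
)

```text
time_s: 5.2
eef_pos: [0.5793, 0.0325, 0.2213]
tool_rot: [-2.224, 2.216, -0.001]
contact_force: [0.2, -0.9, 0.5]
gripper_width: 0.0571
```

Emit:
play_rows(
  increments=[
    [[0,-0.25,0,0,0,0,0],[0,-0.5,0,0,0,0,0],[0,-0.75,0,0,0,0,0],[0,-0.9,0,0,0,0,0],[0,-1,0,0,0,0,0],[0,-1,0,0,0,0,0],[0,-1,0,0,0,0,0]],
  ],
)

```text
time_s: 6.08
eef_pos: [0.5799, 0.2783, 0.2202]
tool_rot: [2.22, -2.223, 0.0]
contact_force: [-0.2, -0.6, 0.1]
gripper_width: 0.0575
```

```bash
python3 - <<'E'
from h import *
go(.575,.3005,.12)
p,d=grab('wrist'); a=p.copy(); b,_=grab('side')
save('w2',np.hstack([a[:400,120:520],cv2.resize(b[60:200,160:300],(400,400))]))
q=wcloud().reshape(-1,3)
for z0,z1 in((.0545,.0605),(.064,.078)):
    s=q[(q[:,2]>z0)&(q[:,2]<z1)&(np.hypot(q[:,0]-.575,q[:,1]-.3)<.06)]
    if len(s): print(len(s),(s.min(0)+s.max(0))/2,np.ptp(s,0))
E
```

```text
t 6.075 at [0.5799 0.2783 0.2202] w 0.05753524312011524 F [-0.1938 -0.5594  0.0947]
shift [-0.0889  0.0198  0.4006] turn [ 0.0001 -0.0002 -0.0008]
1194 [0.575  0.2885 0.0575] [0.0679 0.0407 0.0058]
317 [0.5737 0.2905 0.0693] [0.036  0.0158 0.0105]
```

View pics/w2.png

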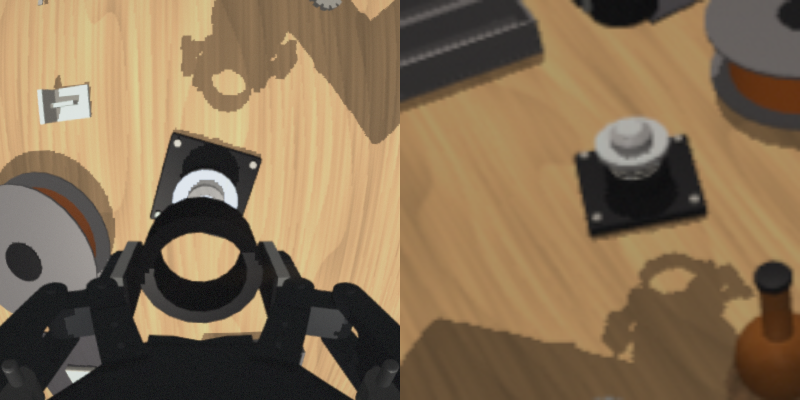

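The wrist view shows the ring held level at (205,265), with the stand's plate at (205,190) just in front of it. Next I'll measure the ring's offset in the hand.

```bash
python3 - <<'E'
from h import *
f=np.load('wrist.npz'); q=(wcloud()-f['pos'])@R.from_rotvec(f['rot']).as_matrix()
np.set_printoptions(precision=4,suppress=True)
m=(f['d']>0)&(np.abs(q[...,1])<.024)&(np.abs(q[...,0])<.04)&(q[...,2]>-.05)&(q[...,2]<.03)
s=q[m]; print(len(s),np.percentile(s,[1,50,99],axis=0))
print(np.histogram(s[:,2],12))
t=s[s[:,2]<np.percentile(s[:,2],1)+.004]; print('top rim',len(t),t.min(0),t.max(0),circ(t[:,:2]))
b=s[s[:,2]>np.percentile(s[:,2],99)-.003];print('bottom',b.min(0),b.max(0))
for y in(0,.01,-.01):
    l=s[abs(s[:,1]-y)<.002]; print(y,l[np.argsort(l[:,0])][::max(1,len(l)//14)])
E
```

```text
8607 [[-0.0255 -0.0234 -0.0213]
 [-0.0017  0.     -0.0183]
 [ 0.0302  0.0234  0.0072]]
(array([3252, 1300,  525,  493,  450,  466,  435,  370,  402,  397,  318,
        199]), array([-0.0223, -0.0197, -0.0171, -0.0145, -0.0119, -0.0093, -0.0067,
       -0.0041, -0.0015,  0.0012,  0.0038,  0.0064,  0.009 ]))
top rim 4517 [-0.0279 -0.024  -0.0223] [ 0.0308  0.024  -0.0173] [0.0023 0.     0.0245]
bottom [-0.0205 -0.0238  0.0043] [0.0303 0.0236 0.009 ]
0 [[-0.0273 -0.0014 -0.0198]
 [-0.0236  0.0001 -0.0186]
 [-0.0206  0.0006  0.0026]
 [-0.0202 -0.001  -0.003 ]
 [-0.0199  0.0011 -0.0167]
 [-0.0197  0.0001 -0.0027]
 [-0.0195 -0.0015 -0.0122]
 [-0.0188 -0.0009 -0.0113]
 [ 0.0247  0.     -0.0204]
 [ 0.0271  0.0017 -0.0206]
 [ 0.0293 -0.0004 -0.0193]
 [ 0.0298 -0.0014 -0.0037]
 [ 0.03   -0.0004 -0.0164]
 [ 0.0302  0.     -0.0105]
 [ 0.0305  0.     -0.0042]]
0.01 [[-0.0259  0.009  -0.0199]
 [-0.0222  0.0084 -0.0196]
 [-0.0189  0.0085  0.0071]
 [-0.0183  0.0084 -0.0181]
 [-0.0178  0.0097 -0.0128]
 [-0.0173  0.0105 -0.0161]
 [-0.0167  0.0118 -0.0024]
 [-0.0161  0.0108 -0.0176]
 [ 0.0221  0.0082 -0.0198]
 [ 0.0246  0.0115 -0.0201]
 [ 0.0267  0.0098 -0.0196]
 [ 0.0279  0.0108 -0.0107]
 [ 0.0283  0.0112 -0.0168]
 [ 0.0285  0.01   -0.0028]
 [ 0.029   0.0085 -0.0041]]
-0.01 [[-0.026  -0.0089 -0.0198]
 [-0.0218 -0.0098 -0.0193]
 [-0.0186 -0.0101 -0.0201]
 [-0.018  -0.0109 -0.0062]
 [-0.0176 -0.0092  0.002 ]
 [-0.0173 -0.0103 -0.0082]
 [-0.0169 -0.0119 -0.015 ]
 [-0.0164 -0.0117 -0.0174]
 [ 0.0216 -0.0081 -0.0198]
 [ 0.024  -0.0097 -0.021 ]
 [ 0.0261 -0.0114 -0.0195]
 [ 0.0275 -0.0103 -0.0172]
 [ 0.028  -0.0094 -0.0028]
 [ 0.0285 -0.0096 -0.015 ]
 [ 0.0294 -0.0081 -0.0096]]
```

Emit:
play_rows(
  increments=[
    [[0,-0.05,0.02,0.05,0,0,0],[0,-0.096,0.02,0.2,0,0,0],[0,-0.096,0.02,0.35,0,0,0],[0,-0.096,0.02,0.46,0,0,0],[0,-0.096,0.02,0.52,0,0,0],[0,-0.096,0.02,0.52,0,0,0],[0,-0.096,0.02,0.52,0,0,0]],
  ],
)

```text
time_s: 7.05
eef_pos: [0.5755, 0.3038, 0.0912]
tool_rot: [-2.22, 2.221, -0.001]
contact_force: [1.4, 1.1, -0.7]
gripper_width: 0.0575
```

```bash
python3 - <<'E'
from h import *
go(.575,.3023,.066)
p,d=grab('wrist'); b,_=grab('side')
save('w3',np.hstack([cv2.resize(p[180:330,220:420],(533,400)),cv2.resize(b[90:150,215:265],(267,320))[:320] if 0 else cv2.resize(b[80:160,200:254],(267,400))]))
E
```

```text
t 7.05 at [0.5755 0.3038 0.0912] w 0.05745608811236851 F [ 1.3515  1.073  -0.6951]
shift [0.0063 0.0021 0.1009] turn [-0.0009  0.0006 -0.0002]
```

View pics/w3.png

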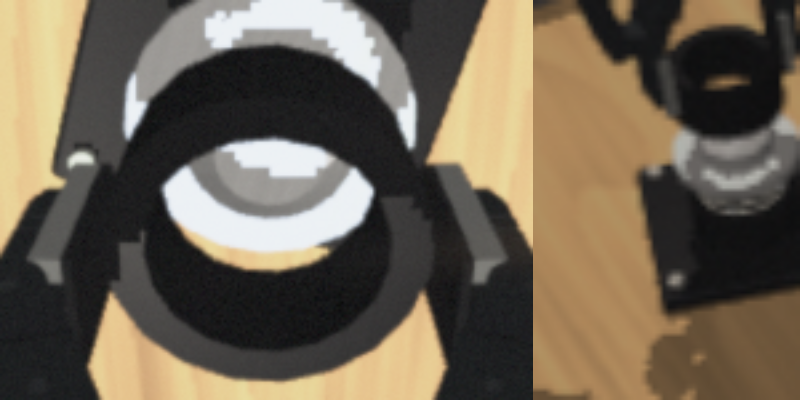

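The ring hangs above the spigot, and the bore (270,190) lines up sideways with the spigot. I'll lower it gently.

Emit:
play_rows(
  increments=[
    [[0,0.005,0.002,0.015,0,0,0],[0,0.005,0.002,0.03,0,0,0],[0,0.005,0.002,0.045,0,0,0],[0,0.005,0.002,0.06,0,0,0],[0,0.005,0.002,0.06,0,0,0]],
  ],
)

```text
time_s: 7.78
eef_pos: [0.5741, 0.3019, 0.0745]
tool_rot: [2.22, -2.221, -0.0]
contact_force: [-0.1, 0.2, -0.9]
gripper_width: 0.0575
```

Emit:
play_rows(
  increments=[
    [[0,0,0,0.015,0,0,0],[0,0,0,0.03,0,0,0],[0,0,0,0.035,0,0,0],[0,0,0,0.035,0,0,0]],
  ],
)

```text
time_s: 8.28
eef_pos: [0.5743, 0.3021, 0.0662]
tool_rot: [2.221, -2.222, 0.0]
contact_force: [-0.4, -0.6, -0.8]
gripper_width: 0.0576
```

Emit:
play_rows(
  increments=[
    [[0,0,0,0.004,0,0,0],[0,0,0,0.008,0,0,0],[0,0,0,0.008,0,0,0]],
  ],
)

```text
time_s: 8.65
eef_pos: [0.5744, 0.3022, 0.0645]
tool_rot: [-2.221, 2.222, -0.0]
contact_force: [-0.6, -0.4, 0.4]
gripper_width: 0.0574
```

Emit:
play_rows(
  increments=[
    [[0.5,0,0,0,0,0,0],[0.7,0,0,0,0,0,0],[0.7,0,0,0,0,0,0],[0.7,0,0,-0.05,0,0,0],[0.7,0,0,-0.15,0,0,0],[0.8,0,0,-0.4,0,0,0],[1,0,0,-0.5,0,0,0],[1,0,0,-0.5,0,0,0]],
  ],
)

```text
time_s: 9.65
eef_pos: [0.5756, 0.3031, 0.1933]
tool_rot: [-2.217, 2.217, -0.001]
contact_force: [-0.0, -0.3, -0.2]
gripper_width: 0.0854
```

```bash
python3 - <<'E'
from h import *
go(.568,.008,.22)
for n in('scene','side'):
    b,_=grab(n); q=cloud(n)[0].reshape(-1,3)
    if 1:
        for c,z0,z1 in(((.575,.301),.080,.095),((.568,.008),.136,.150)):
            s=q[(np.hypot(q[:,0]-c[0],q[:,1]-c[1])<.045)&(q[:,2]>z0)&(q[:,2]<z1)]
            if len(s): print(n,len(s),(s.min(0)+s.max(0))/2,np.ptp(s,0),np.median(s[:,2]))
b,_=grab('wrist')
s0,_=cloud('side')[1],0
save('w4',np.hstack([b[:,120:520],cv2.resize(np.load('side.npz')['p'][80:180,190:290],(400,400))]))
E
```

```text
t 9.65 at [0.5756 0.3031 0.1933] w 0.0853712906823187 F [-0.0049 -0.3167 -0.198 ]
shift [ 1.1798  0.0294 -0.1115] turn [-0.003   0.0025 -0.0002]
scene 218 [0.5739 0.2994 0.0854] [0.0576 0.0616 0.0108] 0.08567411186213097
scene 109 [0.5685 0.0076 0.1408] [0.0275 0.0271 0.0093] 0.14132943998670477
side 198 [0.5755 0.3012 0.0857] [0.057  0.0595 0.0114] 0.08569194478983039
side 125 [0.5684 0.0092 0.1401] [0.0296 0.0295 0.008 ] 0.14079672783824881
```

View pics/w4.png

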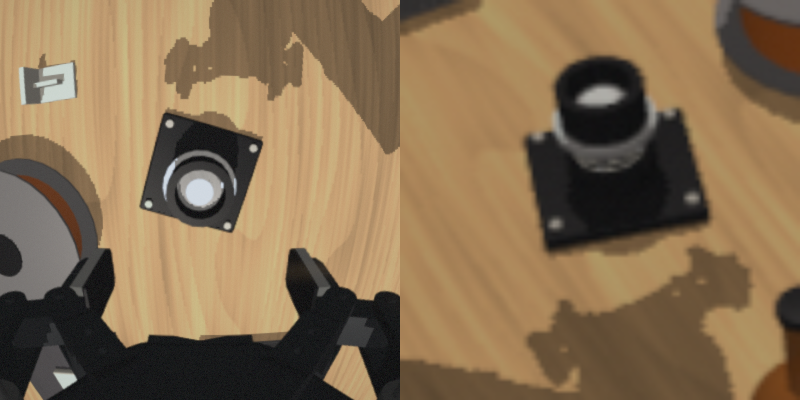

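The ring is seated: its top measures 85.7 mm (expected 86) and both views show it flat and concentric. Next is the flask.

Emit:
play_rows(
  increments=[
    [[1,0.1,0.01,-0.11,0,0,0],[1,0.35,0.02,-0.11,0,0,0],[1,0.6,0.02,-0.11,0,0,0],[1,0.8,0.02,-0.11,0,0,0],[1,1,0.03,-0.11,0,0,0],[1,1,0.03,-0.11,0,0,0]],
  ],
)

```text
time_s: 10.55
eef_pos: [0.5657, 0.049, 0.2158]
tool_rot: [2.215, -2.224, -0.001]
contact_force: [0.5, -0.0, 0.1]
gripper_width: 0.0857
```

Emit:
play_rows(
  increments=[
    [[1,0.1,0,0,0,0,0],[1,0.18,0,0,0,0,0],[1,0.18,0,0,0,0,0],[1,0.18,0,0,0,0,0]],
  ],
)

```text
time_s: 11.05
eef_pos: [0.5667, 0.0074, 0.2165]
tool_rot: [2.221, -2.222, -0.0]
contact_force: [-0.0, 0.7, 0.5]
gripper_width: 0.0854
```

```bash
python3 - <<'E'
from h import *
go(.5683,.0083,.09)
E
```

```text
t 11.05 at [0.5667 0.0074 0.2165] w 0.08542556026277189 F [-0.0299  0.6847  0.5141]
shift [-0.0035 -0.0065  0.5061] turn [ 0.0003 -0.     -0.0004]
```

Emit:
play_rows(
  increments=[
    [[1,-0.004,-0.006,0.1,0,0,0],[1,-0.004,-0.006,0.25,0,0,0],[1,-0.004,-0.006,0.4,0,0,0],[1,-0.004,-0.006,0.48,0,0,0],[1,-0.004,-0.006,0.505,0,0,0],[1,-0.004,-0.006,0.505,0,0,0]],
  ],
)

```text
time_s: 11.8
eef_pos: [0.5684, 0.0086, 0.0907]
tool_rot: [2.222, -2.221, 0.0]
contact_force: [-0.5, -0.0, -0.2]
gripper_width: 0.0852
```

Emit:
play_rows(
  increments=[
    [[0,0,0,0,0,0,0],[-0.3,0,0,0,0,0,0],[-0.6,0,0,0,0,0,0],[-0.8,0,0,0,0,0,0],[-0.8,0,0,0,0,0,0],[-0.8,0,0,0,0,0,0]],
  ],
  grip_force=60,
)

```text
time_s: 12.55
eef_pos: [0.5685, 0.0081, 0.091]
tool_rot: [-2.221, 2.222, -0.001]
contact_force: [-0.9, 0.3, 5.3]
gripper_width: 0.0245
```

Emit:
play_rows(
  increments=[
    [[-0.8,0,0,-0.05,0,0,0],[-0.8,0,0,-0.15,0,0,0],[-0.8,0,0,-0.3,0,0,0],[-0.8,-0.05,0,-0.48,0,0,0],[-0.8,-0.2,0,-0.48,0,0,0],[-0.8,-0.4,-0.01,-0.48,0,0,0],[-0.8,-0.6,-0.02,-0.48,0,0,0],[-0.8,-0.8,-0.026,-0.48,0,0,0],[-0.8,-0.95,-0.026,-0.48,0,0,0],[-0.8,-1,-0.026,-0.48,0,0,0],[-0.8,-1,-0.026,-0.48,0,0,0]],
  ],
  grip_force=80,
)

```text
time_s: 13.92
eef_pos: [0.5744, 0.2585, 0.2102]
tool_rot: [2.221, -2.22, -0.0]
contact_force: [0.2, -0.0, -3.1]
gripper_width: 0.0236
```

Emit:
play_rows(
  increments=[
    [[-0.8,-0.08,0,0,0,0,0],[-0.8,-0.15,0,0,0,0,0],[-0.8,-0.17,0,0,0,0,0],[-0.8,-0.17,0,0,0,0,0]],
  ],
)

```text
time_s: 14.42
eef_pos: [0.5747, 0.3008, 0.2104]
tool_rot: [2.221, -2.221, -0.0]
contact_force: [0.1, 0.1, -3.1]
gripper_width: 0.0237
```

```bash
python3 - <<'E'
from h import *
go(.575,.3010,.159)
for n in('scene','side'):
    b,_=grab(n); P,img=cloud(n); q=P.reshape(-1,3); c=img.reshape(-1,3).astype(int)
    am=(c[:,0]>1.6*c[:,2]+15)&(q[:,2]>.1)&(q[:,2]<.205)&(np.hypot(q[:,0]-.575,q[:,1]-.3)<.06)
    s=q[am]; print(n,len(s),s.min(0),s.max(0))
    from scipy.optimize import least_squares
    b_=s[s[:,2]<.19]; r=least_squares(lambda x:np.linalg.norm(b_-x,axis=1)-.037,[.575,.3,.167],loss='soft_l1',f_scale=.001); print('ball',r.x,np.abs(r.fun).mean())
a,b=[np.load(n+'.npz')['p'] for n in('scene','side')]
save('w5',np.hstack([cv2.resize(a[60:210,390:540],(400,400)),cv2.resize(b[40:190,170:320],(400,400))]))
E
```

```text
t 14.425 at [0.5747 0.3008 0.2104] w 0.02370240060744964 F [ 0.0564  0.094  -3.1405]
shift [-0.0009 -0.0011  0.2054] turn [ 0.0002 -0.0002 -0.0001]
scene 743 [0.5471 0.263  0.1391] [0.6115 0.3324 0.2049]
ball [0.5719 0.3017 0.1676] 0.0011853262111580522
side 686 [0.539  0.2623 0.144 ] [0.6083 0.3236 0.2049]
ball [0.5759 0.303  0.1677] 0.0011876682692583884
```

View pics/w5.png

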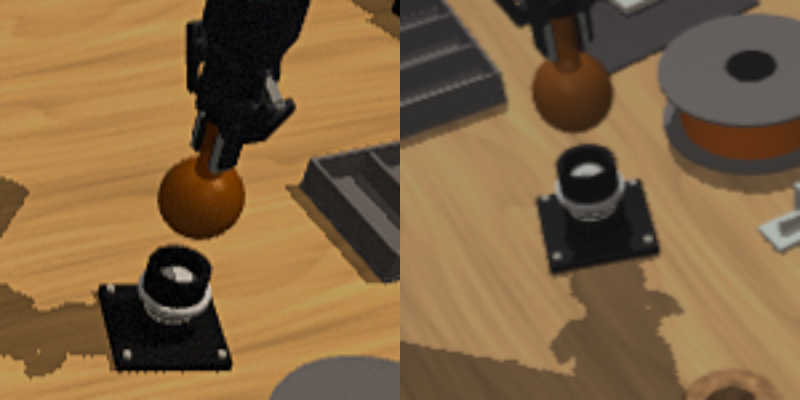

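The flask is upright above the ring, with its ball about 2 mm to +y of the ring axis, so I'll correct for that and lower it.

Emit:
play_rows(
  increments=[
    [[-0.8,0.008,-0.003,0.05,0,0,0],[-0.8,0.008,-0.003,0.1,0,0,0],[-0.8,0.008,-0.003,0.15,0,0,0],[-0.8,0.008,-0.003,0.175,0,0,0],[-0.8,0.008,-0.003,0.19,0,0,0],[-0.8,0.008,-0.003,0.2,0,0,0],[-0.8,0.008,-0.003,0.206,0,0,0],[-0.8,0.008,-0.003,0.206,0,0,0]],
  ],
)

```text
time_s: 15.52
eef_pos: [0.5759, 0.2989, 0.1599]
tool_rot: [-2.22, 2.221, -0.0]
contact_force: [-0.5, -0.8, 2.0]
gripper_width: 0.0232
```

Emit:
play_rows(
  increments=[
    [[-0.8,0,0,0.006,0,0,0],[-0.8,0,0,0.012,0,0,0],[-0.8,0,0,0.018,0,0,0],[-0.8,0,0,0.018,0,0,0]],
  ],
  grip_force=100,
)

```text
time_s: 16.02
eef_pos: [0.5758, 0.2988, 0.1548]
tool_rot: [-2.221, 2.221, -0.0]
contact_force: [-1.6, 0.6, 4.5]
gripper_width: 0.0234
```

Emit:
play_rows(
  increments=[
    [[-0.8,0,0,0.008,0,0,0],[-0.8,0,0,0.016,0,0,0],[-0.8,0,0,0.024,0,0,0],[-0.8,0,0,0.032,0,0,0],[-0.8,0,0,0.04,0,0,0],[-0.8,0,0,0.046,0,0,0],[-0.8,0,0,0.046,0,0,0],[-0.8,0,0,0.046,0,0,0]],
  ],
)

```text
time_s: 17.02
eef_pos: [0.5761, 0.2989, 0.1443]
tool_rot: [-2.22, 2.22, -0.001]
contact_force: [-3.5, 0.1, 10.2]
gripper_width: 0.0233
```

Emit:
play_rows(
  increments=[
    [[-0.8,0,0.003,0.004,0,0,0],[-0.8,0,0.003,0.008,0,0,0],[-0.8,0,0.003,0.012,0,0,0],[-0.8,0,0.003,0.014,0,0,0],[-0.8,0,0.003,0.014,0,0,0],[-0.8,0,0.003,0.014,0,0,0]],
  ],
)

```text
time_s: 17.77
eef_pos: [0.5758, 0.2991, 0.1413]
tool_rot: [-2.22, 2.219, -0.002]
contact_force: [-1.9, -0.2, 11.5]
gripper_width: 0.0236
```

Emit:
play_rows(
  increments=[
    [[-0.8,0,0,0.003,0,0,0],[-0.8,0,0,0.006,0,0,0],[-0.8,0,0,0.006,0,0,0],[-0.8,0,0,0.006,0,0,0]],
  ],
)

```text
time_s: 18.27
eef_pos: [0.5762, 0.2994, 0.1411]
tool_rot: [-2.219, 2.218, -0.002]
contact_force: [-4.5, 0.4, 18.6]
gripper_width: 0.0235
```

```bash
python3 - <<'E'
from h import *
from scipy.optimize import least_squares
s=ctrl.read_state(); print(s['eef_pos'],s['contact_force'],s['time_s'])
for n in('scene','side'):
    grab(n); P,img=cloud(n); q=P.reshape(-1,3); c=img.reshape(-1,3).astype(int); r0=np.hypot(q[:,0]-.575,q[:,1]-.3)
    b=q[(c[:,0]>1.6*c[:,2]+15)&(q[:,2]>.07)&(q[:,2]<.12)&(r0<.045)]
    r=least_squares(lambda x:np.linalg.norm(b-x,axis=1)-.037,[.575,.3,.1],loss='soft_l1',f_scale=.001); print(n,'ball',r.x)
    pl=q[(r0>.0305)&(r0<.0335)&(q[:,2]>.034)&(q[:,2]<.062)&(c.min(1)>90)]; print('plate',len(pl),np.percentile(pl[:,2],[10,50,90]) if len(pl) else '')
a,b=[np.load(n+'.npz')['p'] for n in('scene','side')]
save('w6',np.hstack([cv2.resize(a[90:210,390:510],(400,400)),cv2.resize(b[60:180,180:300],(400,400))]))
E
```

```text
[0.57619337 0.2994427  0.14108973] [-4.49621497  0.39498058 18.55743348] 18.275
scene ball [0.57360361 0.29986511 0.09855098]
plate 28 [0.03905632 0.04068082 0.04338684]
side ball [0.57760419 0.30133357 0.09833302]
plate 10 [0.03900609 0.04111586 0.04198248]
```

View pics/w6.png

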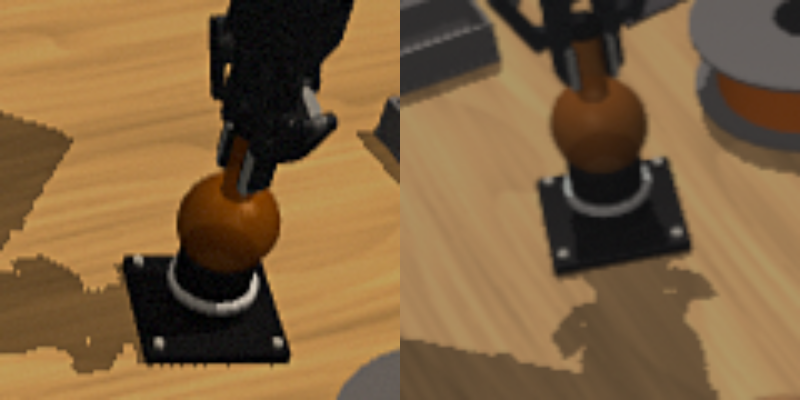

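The spring is at its bottom stop: the force rose from 11.5 to 18.6 N with no further travel. The plate measures about 40.5 mm (40 expected) and the ball centre 98.4 mm (98 expected). Both views show the flask upright in the flat ring.

```bash
python3 -c "
from bench import ctrl
print(ctrl.hand_in())"
```

```text
the job is handed in; nothing more can be done
None
```

The job is done and handed in at about 18.4 s. The wide ring lies flat on the stand's plate, and the flask sits upright in it, still held pressed down to the bottom stop.

- **Ring:** I picked the thin-walled black ring, placed it over the spigot and let go. Its top measured 85.7 mm against 86 mm expected.
- **Flask:** I gripped it by the neck and moved it from the cork ring into the fitted ring. I shifted it about 2 mm before lowering, because its ball hung slightly off the ring's axis.
- **Press-down:** The push rose from 11.5 to 18.6 N with no further travel. The plate measured about 40.5 mm and the ball centre 98.4 mm, against 40 and 98 mm expected.
- **What disagreed:** A sideways force of about 4.5 N along x remained on the gripper at the end. The scene and side cameras also differed by 2 to 4 mm in x on the ball and the stand.
- **Not measured:** The narrow ring and the other things on the bench were not touched as far as I could see, but I did not re-measure them at the end.

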